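Ready the optical bench for a beam check

ROBOT

A 6-joint arm with a two-finger parallel gripper is mounted at the origin on the work surface. World frame = base frame: x ahead of the robot, y to its left, z up, the work surface at z = 0. Lengths are in m, angles in rad, forces in N, time in s.
With the tool pointing down it reaches from about 0.275 to 0.75 m from the base axis. Payload 10.2 kg.
Tool frame: the origin (TCP) lies at the centre of the arm's flange, where the gripper is bolted on; the fingertips stand 166 mm ahead of it and the grasp point (between the pads) lies 147 mm ahead of it; z points along the fingers, y is the direction in which the jaws open and shut (so a half turn about z gives the same grasp; the last joint's range is limited). The gripper opens to 88 mm and grips with 3 to 60 N. Pads are 18 mm wide; open, the fingers measure 123 mm over their backs; the gripper's body (75 mm by 187 mm) begins 45 mm behind the grasp point.
Start: joints at [-1.512, 0.313, 1.498, -0, 1.331, -0.223], TCP at [0.146, -0.504, 0.405] pointing down, gripper open.
Joint ranges: [-2.94, 2.94], [-0.97, 2.17], [0.19, 2.56], [-1.23, 4.37], [0.02, 3.11], [-2.88, 2.88]. Speed limits (rad/s): [2.39, 2.39, 3.01, 3.14, 3.14, 3.14].

INTERFACE

Orientations are given as a unit quaternion [w, x, y, z].
In Python, from rig import robot gives the robot as it stands.
- The arm moves only by the tool step_arm, never from a script. Its argument "rows" is text: rows parted by semicolons, each of 7 numbers parted by spaces: the finger opening in cm, from 0 to 8.81, then the shift along the world's x, y, z in cm, then the turn, a rotation vector about the world's x, y, z in rad. A call has 1 to 8 rows; each row shifts and turns the pose as measured when the row begins; what a row does not reach is not made up. A row lasts 1/12 s, in which the tool goes at most 41.7 mm and 7.16 degrees, less where a joint would pass 70% of its speed; a pose out of reach is approached as far as the arm can. A call with a gripper value outside its range is refused whole. The fingers move at their own pace and stop on an object; the grip force is fixed at half the most. Time passes only in rows, so rows that do not move let the fingers close. It gives the time, the measured TCP pose, the force and the opening at its end, in the units of the state.
- robot.observe(): the state, without advancing time (a new reading comes with each control period).
- robot.snapshot(name): name is "side" or "top"; returns a dict with "color" (480x640x3 uint8, red, green, blue), "fx", "fy", "cx", "cy" (pixels), "rvec" (rotation vector, rad) and "tvec" (3), from world to camera coordinates, as OpenCV has them. Camera axes: x right, y down, z forward; pixel columns grow to the right and rows downward; lengths in m; the calibration is good to about 2 mm. A picture is of the moment at which its call begins. There is no depth.
- robot.sign_off(): hands the job in, once; it reports no verdict.
Trained networks look in the newest picture that a camera, given by its name, has taken for a name from the list of things; names that differ only in an ending like _2 or _b are one class to them, and where a whole thing is asked for, a point or a joint stands for the part that bears it (a point fixed in the world has none). Each returns a list of dicts, best first, with "p" (0 to 1); they miss things now and then, are a little off and sometimes report something else, mostly with a low value. They report only what shows in the picture. A call takes as long as a camera call.
- robot.cut_out(camera, label): "mask" (480x640 bool, what is visible of it) and "rect" ([left, top, right, bottom] in pixels, round what is visible of it).
The state is a dict: "time_s": time; "q": joint angles; "joint_vel": joint speeds; "effort": joint torques, N m; "tool_pos": TCP position; "tool_rot": TCP orientation; "ft_force": force on the tool from outside, world axes, zero at the start; "ft_torque": the same for the moment, N m; "finger_gap": finger opening in m.
Only numpy, scipy, OpenCV 4.12 (cv2) and the standard library are available. Lean on these libraries where they do the work, as an engineer would, in place of code of your own. Each camera call takes 0.05 s, during which the arm holds its last target.

TASK

Get the optical bench ready for a beam check. First slide the amber sash of the beam shield fully down; with it down, press the black cap of every lens canister fully home and stand the canisters upright in the grey tray, and pull the aluminium caps of both detector heads right up. When all that is done, slide the sash fully up, and leave the bottle, screwdriver and round stand where they are.

Things in the scene. Friction and masses are not known exactly. Their poses are not given: they have to be found in the camera images.
- can1: loose lens canister, about 0.3 kg, standing upright: a round aluminium pot 52 mm in diameter and 68 mm tall (grip it round its side) with a round black push-pull cap 46 mm in diameter and 16 mm tall on its axis; origin at the centre of the pot's underside, z up along the axis. Two or three of the three canisters are present
- can1_cap (a joint): height (m) of can1's captive black cap above its closed position: 0 = pressed home (cap's flat top 86 mm above the canister's underside), 0.018 = standing open (top at 104 mm). It cannot come off. Spring detents hold it at every height, so it stays where it is left; about 6 N moves it
- can2: loose lens canister, about 0.3 kg, standing upright: a round aluminium pot 52 mm in diameter and 68 mm tall (grip it round its side) with a round black push-pull cap 46 mm in diameter and 16 mm tall on its axis; origin at the centre of the pot's underside, z up along the axis. Two or three of the three canisters are present
- can2_cap (a joint): height (m) of can2's captive black cap above its closed position: 0 = pressed home (cap's flat top 86 mm above the canister's underside), 0.018 = standing open (top at 104 mm). It cannot come off. Spring detents hold it at every height, so it stays where it is left; about 6 N moves it
- can3: loose lens canister, about 0.3 kg, standing upright: a round aluminium pot 52 mm in diameter and 68 mm tall (grip it round its side) with a round black push-pull cap 46 mm in diameter and 16 mm tall on its axis; origin at the centre of the pot's underside, z up along the axis. Two or three of the three canisters are present
- can3_cap (a joint): height (m) of can3's captive black cap above its closed position: 0 = pressed home (cap's flat top 86 mm above the canister's underside), 0.018 = standing open (top at 104 mm). It cannot come off. Spring detents hold it at every height, so it stays where it is left; about 6 N moves it
- head1: detector head bolted to the table: 80 mm square, 12 mm thick black foot, a post, a black collar 48 mm in diameter with its top at 72 mm, and on top of it a plain aluminium sleeve cap 42 mm in diameter and 36 mm tall; origin at the centre of the foot's underside, z up along the cap's axis
- head1_cap (a joint): height (m) of head1's captive aluminium sleeve cap above its closed position: 0 = down, covering the window (the cap spans 74 to 110 mm above the table), 0.025 = pulled right up, window clear. It cannot come off and does not turn. Spring detents hold it at every height, so it stays where it is left; about 8 N moves it
- head2: detector head bolted to the table: 80 mm square, 12 mm thick black foot, a post, a black collar 48 mm in diameter with its top at 72 mm, and on top of it a plain aluminium sleeve cap 42 mm in diameter and 36 mm tall; origin at the centre of the foot's underside, z up along the cap's axis
- head2_cap (a joint): height (m) of head2's captive aluminium sleeve cap above its closed position: 0 = down, covering the window (the cap spans 74 to 110 mm above the table), 0.025 = pulled right up, window clear. It cannot come off and does not turn. Spring detents hold it at every height, so it stays where it is left; about 8 N moves it
- shield: beam shield fixed to the table: dark foot 100 x 250 mm, 15 mm thick, and two upright grey guide posts (30 x 22 mm, tops 270 mm above the table) centred 112 mm either side of the middle along the shield's own y, with an amber sash sliding between them; open above. Origin at the centre of the foot's underside; its y runs along the sash and the handle bar, its x is square to the sash
- sash (a joint): height (m) of the amber sash (8 mm thick, 196 mm wide, 120 mm tall): 0 = fully down on its stop, 0.12 = fully up at its stop. Friction holds it wherever it is left; about 3 N lowers it and 10 N raises it
- sash_handle (a point): centre of the sash's black handle bar, which stands on two stems above the middle of the sash: 80 mm long along the shield's y, 14 mm thick along its x, 22 mm tall; clear gap of 19 mm between bar and sash. It is 165 mm above the table when the sash is down and rises with it
- tray: empty grey open storage tray fixed to the table, 290 mm along its x, 120 mm along its y, 25 mm tall, walls and floor 5 mm thick; origin at the centre of its underside. Its inner floor is 5 mm above the table. Wide enough for the canisters to stand in a row along its x, 85 mm apart
- bottle: bystander: amber bottle, 48 mm in diameter, 110 mm tall; origin at the centre of its underside
- driver: bystander: screwdriver lying on the table; origin below its middle
- stand: bystander: round dark metal stand, 120 mm in diameter with a short stud, 80 mm tall; origin at the centre of its underside

How it is judged:
On the way, in this order (a step that is already met when the one before it is completed fails the run):
1. the sash is fully down (within 8 mm) (value of joint sash below 0.008 m), for 0.2 s.
2. with the sash still down, every canister present is capped and stands upright in the tray, and both detector caps are up (value of joint each of can1_cap, can2_cap, can3_cap below 0.004 m and x of can1 in the frame of tray between -0.122 and 0.122 m and y of can1 in the frame of tray between -0.036 and 0.036 m and z of each of can1, can2, can3 in the frame of tray below 0.01 m and angle between each of can1, can2, can3's own z axis and vertical below 0.1 rad and linear speed of each of can1, can2, can3 below 0.03 m/s and x of can2 in the frame of tray between -0.122 and 0.122 m and y of can2 in the frame of tray between -0.036 and 0.036 m and x of can3 in the frame of tray between -0.122 and 0.122 m and y of can3 in the frame of tray between -0.036 and 0.036 m and value of joint each of head1_cap, head2_cap above 0.021 m and value of joint sash below 0.012 m), for 0.3 s.
3. the sash is fully up (within 12 mm) (value of joint sash above 0.108 m), for 0.2 s.
At the end, for the whole second after the job is handed in: Every canister present stands upright and at rest on the tray's floor with its cap within 4 mm of home, both detector caps are raised at least 21 of their 25 mm, and the sash is raised at least 108 of its 120 mm (value of joint each of can1_cap, can2_cap, can3_cap below 0.004 m and x of can1 in the frame of tray between -0.122 and 0.122 m and y of can1 in the frame of tray between -0.036 and 0.036 m and z of each of can1, can2, can3 in the frame of tray below 0.01 m and angle between each of can1, can2, can3's own z axis and vertical below 0.1 rad and linear speed of each of can1, can2, can3 below 0.03 m/s and x of can2 in the frame of tray between -0.122 and 0.122 m and y of can2 in the frame of tray between -0.036 and 0.036 m and x of can3 in the frame of tray between -0.122 and 0.122 m and y of can3 in the frame of tray between -0.036 and 0.036 m and value of joint each of head1_cap, head2_cap above 0.021 m and value of joint sash above 0.108 m); the robot touches nothing.
It fails at once if the bottle is moved more than 40 mm (distance of bottle from where it was at the start of the episode above 0.04 m).
It fails at once if the screwdriver is moved more than 40 mm (distance of driver from where it was at the start of the episode above 0.04 m).
It fails at once if the round stand is moved more than 40 mm (distance of stand from where it was at the start of the episode above 0.04 m).
Of can1, can2, can3 only 2 to 3 are there at a start; the rules pass over those that are not, and their reading is None.
At some moment in a run one of can1, can2, can3 may be knocked a few centimetres aside while the robot is not near it.
It also fails if it takes over 210 s, if anything falls off the work surface, if the arm or the gripper's body presses on something with over 40 N, if the wrist force passes 120 N, or if a joint passes its speed limit or range.

## Working session

There is one attempt and no reset: what is moved stays moved. The work goes in short steps, Python scripts to look and compute and a tool call to move; the robot and the scene stay as the last step left them, time stands still between calls to the robot, and variables do not carry over. Pictures are saved under pics/ and viewed, and the job is handed in when it is done.

Besides the shell and the picture viewer there is one more tool, called after "Call:" as a command line: name --argument value ..., lists and objects as JSON in quotes. step_arm: Moves the arm, as the interface text tells. Its arguments: {"type":"object","properties":{"rows":{"type":"string"}},"required":["rows"]}

```bash
mkdir -p pics; ls; cat > h.py <<'E'
import numpy as np, cv2
from rig import robot
def snap(cam,name):
    s=robot.snapshot(cam); cv2.imwrite(f'pics/{name}.png',s['color'][:,:,::-1]); return s
def ray(s,u,v):
    R=cv2.Rodrigues(np.array(s['rvec'],float))[0]; t=np.array(s['tvec'],float).ravel()
    d=R.T@np.array([(u-s['cx'])/s['fx'],(v-s['cy'])/s['fy'],1]); return -R.T@t,d
def atz(s,u,v,z):
    c,d=ray(s,u,v); return c+d*(z-c[2])/d[2]
def proj(s,p):
    K=np.array([[s['fx'],0,s['cx']],[0,s['fy'],s['cy']],[0,0,1]],float)
    return cv2.projectPoints(np.array(p,float).reshape(-1,1,3),np.array(s['rvec'],float),np.array(s['tvec'],float),K,None)[0].reshape(-1,2)
E
python3 - <<'E'
from h import *
for c in ['top','side']:
    s=snap(c,c+'0'); print(c,ray(s,320,240))
    for l in ['can1','head1','sash','sash_handle','tray','bottle','driver','stand','can1_cap','head1_cap']:
        print(l,[(round(d['p'],2),[int(x) for x in d['rect']]) for d in robot.cut_out(c,l)])
print(robot.observe())
E
```

```text
pics
top (array([0.42283169, 0.00975536, 1.03991939]), array([ 0.21317411, -0.01778064, -0.97687629]))
can1 [(0.92, [245, 303, 275, 331]), (0.71, [366, 285, 394, 317]), (0.47, [15, 293, 211, 350])]
head1 [(0.88, [334, 228, 371, 265]), (0.64, [241, 212, 285, 258])]
sash []
sash_handle [(0.82, [46, 311, 160, 326]), (0.48, [315, 146, 329, 187])]
tray [(0.76, [453, 243, 530, 385])]
bottle [(0.76, [205, 172, 232, 206])]
driver [(0.62, [313, 147, 330, 231])]
stand [(0.78, [417, 169, 471, 225])]
can1_cap [(0.81, [373, 285, 397, 312])]
head1_cap [(0.96, [345, 224, 368, 255])]
side (array([0.50296213, 0.88508338, 0.9850557 ]), array([ 0.07015288, -0.72763571, -0.68243286]))
can1 [(0.91, [350, 210, 373, 260]), (0.75, [351, 298, 362, 345]), (0.3, [263, 286, 286, 316])]
head1 [(0.97, [255, 284, 300, 347]), (0.71, [287, 223, 327, 276])]
sash [(0.9, [359, 322, 375, 417]), (0.42, [348, 211, 372, 259])]
sash_handle [(0.58, [362, 323, 375, 419])]
tray [(0.8, [314, 165, 430, 207]), (0.61, [296, 220, 316, 247]), (0.47, [257, 286, 297, 344])]
bottle [(0.65, [212, 323, 238, 373]), (0.57, [350, 297, 363, 
[... 260 characters left out ...]
265, 283, 287, 316])]
{'time_s': 1.1, 'q': array([-1.51240100e+00,  3.12912510e-01,  1.49771582e+00,  1.68781003e-05,
        1.33099380e+00, -2.23396923e-01]), 'joint_vel': array([-0.00082788, -0.00098104, -0.00031957,  0.00185981,  0.00199985,
        0.00141218]), 'effort': array([ 8.60742193e-05, -4.02115631e+01, -2.52414179e+01,  6.95678615e-02,
        3.19346809e-02, -9.08360022e-06]), 'tool_pos': array([ 0.14598238, -0.50430305,  0.40470781]), 'tool_rot': array([-1.40124601e-05,  9.90090832e-01,  1.40428430e-01,  9.38418258e-06]), 'ft_force': array([ 0.23204407,  0.20496218, -0.9692613 ]), 'ft_torque': array([-0.00292626,  0.02651341, -0.06159595]), 'finger_gap': 0.08784109978734783}
```

View pics/top0.png

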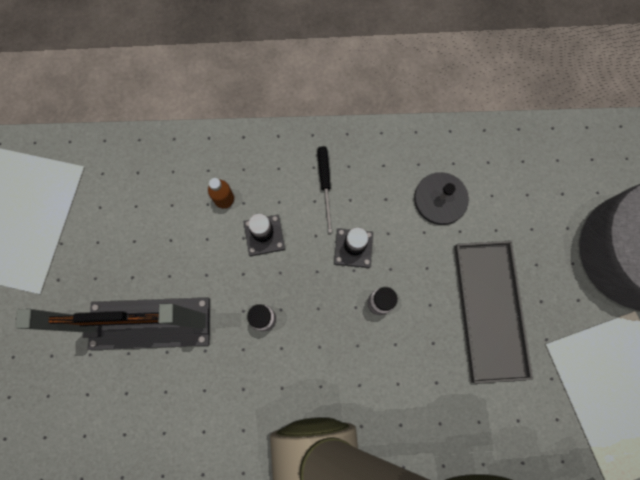

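View pics/side0.png

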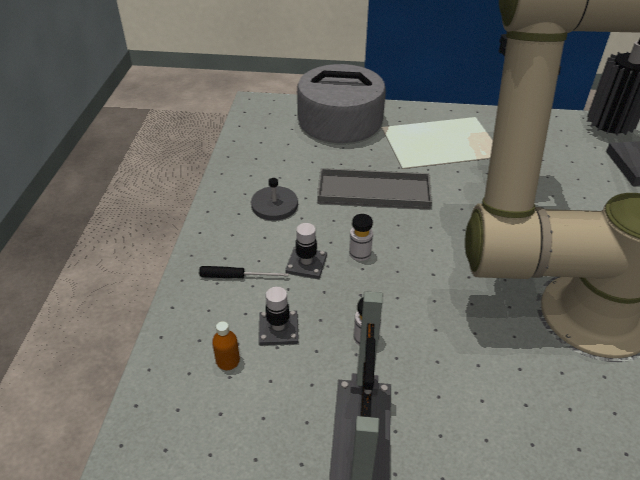

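```bash
python3 - <<'E'
from h import *
t=cv2.imread('pics/top0.png'); s=cv2.imread('pics/side0.png')
cv2.imwrite('pics/z1.png',cv2.resize(t[200:400,20:220],(800,600)) if 0 else cv2.resize(t[205:355,10:210],(800,600),interpolation=3))
cv2.imwrite('pics/z2.png',cv2.resize(t[205:340,230:410],(800,600),interpolation=3))
cv2.imwrite('pics/z3.png',cv2.resize(s[200:350,240:440],(800,600),interpolation=3))
cv2.imwrite('pics/z4.png',cv2.resize(s[280:480,270:470],(600,600),interpolation=3))
E
```

```text
(no output)
```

View pics/z1.png

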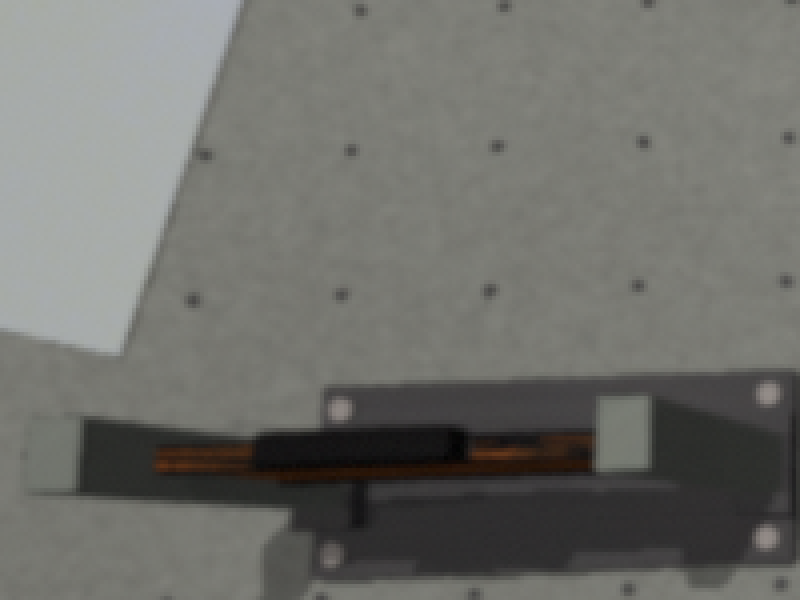

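View pics/z2.png

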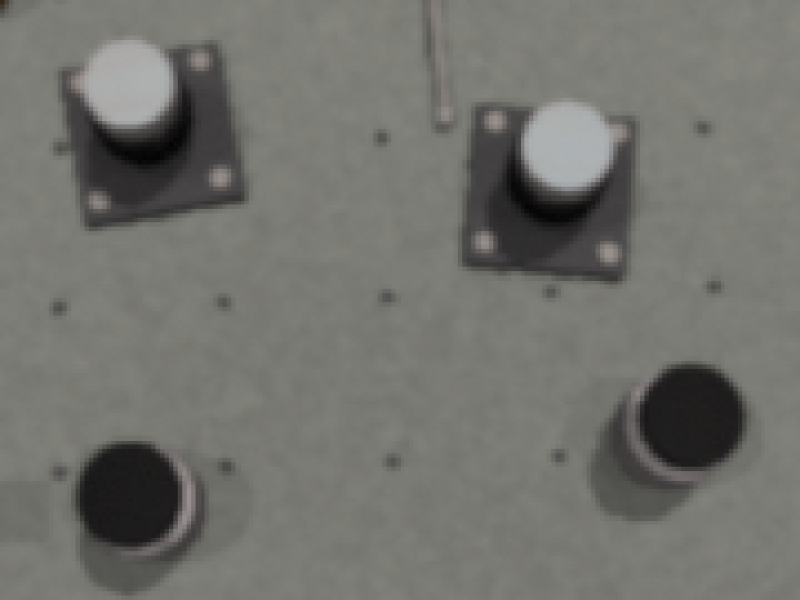

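View pics/z3.png

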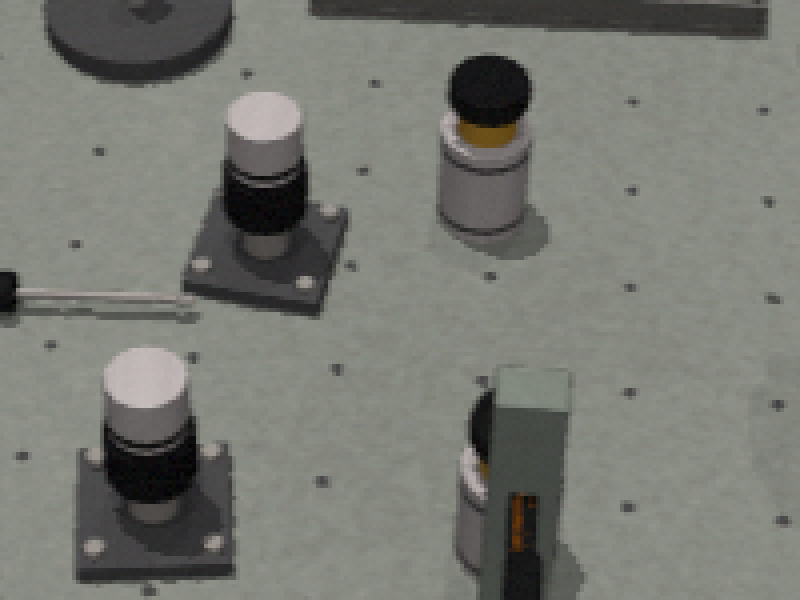

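View pics/z4.png

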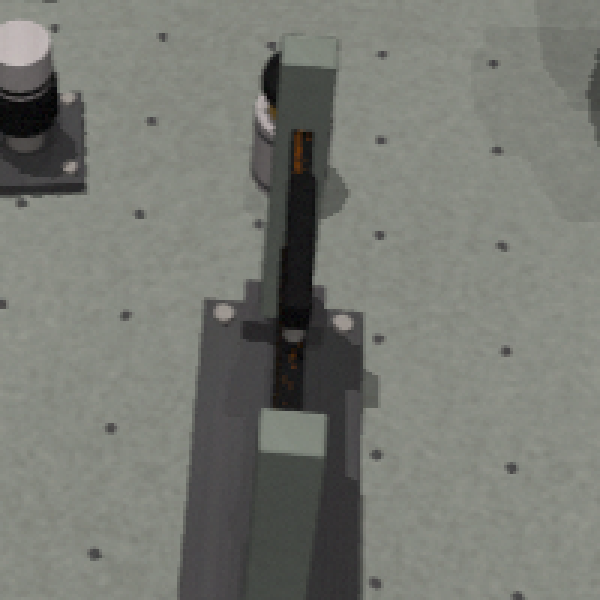

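```bash
cat >> h.py <<'E'
def z2(u,v): return 230+u/4.4444,205+v/4.4444
def z1(u,v): return 10+u/4,205+v/4
E
python3 - <<'E'
from h import *
s=robot.snapshot('top'); np.set_printoptions(precision=4,suppress=True)
A=lambda p,z:atz(s,p[0]-.5,p[1]-.5,z)
print('canA',A(z2(130,495),.104),'canB',A(z2(690,416),.104))
print('headL',A(z2(128,82),.11),'headR',A(z2(567,145),.11))
for n,cs in [('L',[(62,72),(215,45),(243,198),(88,228)]),('R',[(474,103),(634,119),(624,280),(463,264)])]:
    P=np.array([A(z2(*c),.012) for c in cs]); print(n,P.mean(0),P[1]-P[0],P[2]-P[1], np.degrees([np.arctan2(*(P[1]-P[0])[[1,0]])]))
p1=A(z1(52,455),.27);p2=A(z1(624,433),.27); print('posts',p1,p2,(p1+p2)/2,p1-p2)
F=[A(z1(*c),.015) for c in [(324,388),(796,373),(796,562),(312,578)]]; print('foot',F,np.mean(F,0))
for z in (.165,.2,.25,.285): print(z,A(z1(360,445),z+.011))
T=[A(c,.025) for c in [(456,244),(511,242),(530,380),(472,384)]]; print('tray',T,np.mean(T,0))
print('bottle',A((221,192),.05),'stand',A((441,198),.02),'drv',A((323,150),.02),A((330,232),.01))
# arm pose posts check in side
s2=robot.snapshot('side'); print(proj(s2,[p1,p2]))
c=(p1+p2)/2
for z in (.165,.2,.25,.285): print(z,proj(s2,[[c[0],c[1],z+.011]]))
for p in ('canA',A(z2(130,495),.104)),('canB',A(z2(690,416),.104)),('hL',A(z2(128,82),.11)),('hR',A(z2(567,145),.11)): print(p[0],proj(s2,[p[1]]))
E
```

```text
canA [0.4817 0.1151 0.104 ] canB [ 0.5082 -0.1288  0.104 ]
headL [0.6642 0.1143 0.11  ] headR [ 0.6293 -0.0806  0.11  ]
L [0.6623 0.1137 0.012 ] [ 0.0115 -0.0758  0.    ] [-0.0779 -0.0126  0.    ] [-81.3425]
R [ 0.6284 -0.0801  0.012 ] [-0.0105 -0.0786  0.    ] [-0.08    0.0094  0.    ] [-97.6246]
posts [0.4792 0.4676 0.27  ] [0.4808 0.2434 0.27  ] [0.48   0.3555 0.27  ] [-0.0016  0.2241  0.    ]
foot [array([0.5285, 0.4797, 0.015 ]), array([0.5286, 0.2311, 0.015 ]), array([0.4309, 0.2295, 0.015 ]), array([0.4307, 0.4791, 0.015 ])] [0.4797 0.3548 0.015 ]
0.165 [0.4862 0.3883 0.176 ]
0.2 [0.4837 0.3729 0.211 ]
0.25 [0.48  0.351 0.261]
0.285 [0.4774 0.3357 0.296 ]
tray [array([ 0.6277, -0.3002,  0.025 ]), array([ 0.6284, -0.4193,  0.025 ]), array([ 0.3418, -0.424 ,  0.025 ]), array([ 0.3378, -0.3054,  0.025 ])] [ 0.4839 -0.3622  0.025 ]
bottle [0.7519 0.2017 0.05  ] stand [ 0.7334 -0.2783  0.02  ] drv [ 0.8544 -0.0213  0.02  ] [ 0.666  -0.0305  0.01  ]
[[366.6787 423.4156]
 [372.229  296.1946]]
0.165 [[365.8702 390.152 ]]
0.2 [[367.2374 377.2454]]
0.25 [[369.3201 357.5836]]
0.285 [[370.8774 342.8812]]
canA [[368.6384 303.8949]]
canB [[361.565  220.1901]]
hL [[275.0661 293.761 ]]
hR [[304.9033 228.5615]]
```

Call:
step_arm --rows "8.8 2.4 3.1 1 0 0 0.12;8.8 2.4 3.1 1 0 0 0.12;8.8 2.4 3.1 1 0 0 0.12;8.8 2.4 3.1 1 0 0 0.12;8.8 2.4 3.1 1 0 0 0.12;8.8 2.4 3.1 1 0 0 0.12;8.8 2.4 3.1 1 0 0 0.12;8.8 2.4 3.1 1 0 0 0.12"

```text
time_s: 1.87
tool_pos: [0.3378, -0.2505, 0.4844]
tool_rot: [-0.001, 0.805, 0.593, -0.001]
ft_force: [0.9, -1.5, -0.0]
finger_gap: 0.0879
```

Call:
step_arm --rows "8.8 1 4 0 0 0 0.06;8.8 1 4 0 0 0 0.06;8.8 1 4 0 0 0 0.06;8.8 1 4 0 0 0 0.06;8.8 1 4 0 0 0 0.06;8.8 1 4 0 0 0 0;8.8 1 4 0 0 0 0;8.8 1 4 0 0 0 0"

```text
time_s: 2.53
tool_pos: [0.4157, 0.0736, 0.4879]
tool_rot: [0.003, 0.699, 0.715, 0.001]
ft_force: [1.1, -1.3, -0.1]
finger_gap: 0.0877
```

Call:
step_arm --rows "8.8 1 4 0 0 0 0;8.8 1 4 0 0 0 0;8.8 1 4 0 0 0 0;8.8 1 4 0 0 0 0;8.8 1 4 0 0 0 0;8.8 1 4 0 0 0 0;8.8 1 4 0 0 0 0"

```text
time_s: 3.12
tool_pos: [0.4815, 0.3578, 0.4887]
tool_rot: [0.004, 0.699, 0.716, 0.002]
ft_force: [1.3, -0.6, 0.7]
finger_gap: 0.0881
```

```bash
python3 - <<'E'
from h import *
o=robot.observe(); print(o['tool_pos'],o['tool_rot'],o['q'])
s=snap('top','top1');s=snap('side','side1')
E
```

```text
[0.48146376 0.35781131 0.4886575 ] [0.0042442  0.69854735 0.71554867 0.00192057] [ 0.44492882  0.44653128  1.09320828 -0.00664237  1.59531696  0.42069993]
```

View pics/top1.png

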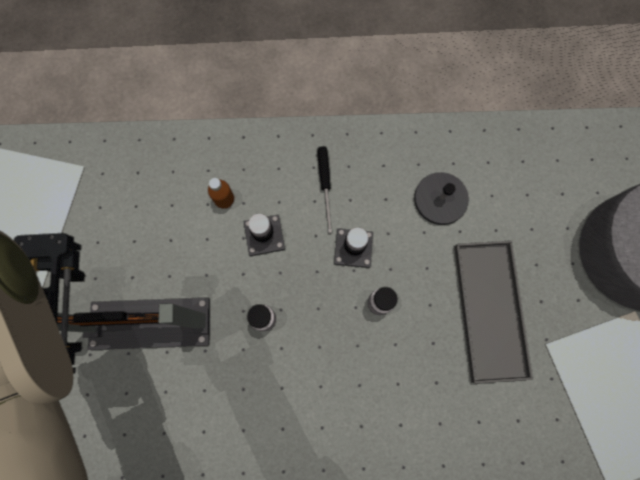

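View pics/side1.png

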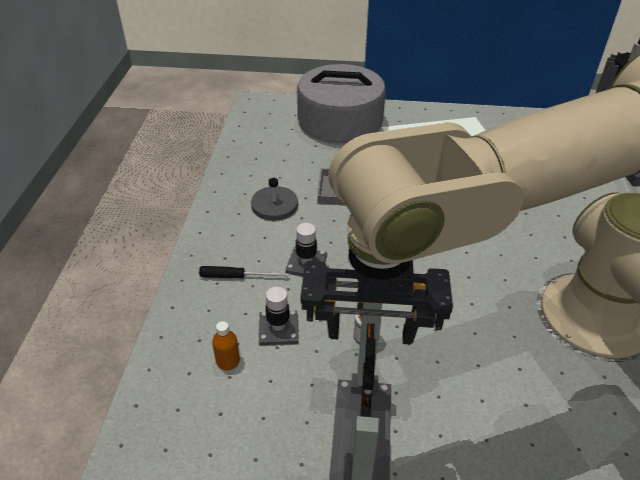

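Call:
step_arm --rows "8.8 0 0 -3.3 0 0 0;8.8 0 0 -3.3 0 0 0;8.8 0 0 -3.3 -0.01 0 0;8.8 0 0 0 0 0 0;1 0 0 0 0 0 0;1 0 0 0 0 0 0;1 0 0 0 0 0 0;1 0 0 0 0 0 0"

```text
time_s: 3.88
tool_pos: [0.4817, 0.3594, 0.3902]
tool_rot: [0.009, 0.696, 0.718, 0.001]
ft_force: [-0.8, 0.7, 0.9]
finger_gap: 0.0637
```

Call:
step_arm --rows "1 0 0 0 0 0 0;1 0 0 0 0 0 0;1 0 0 0 0 0 0;1 0 0 0 0 0 0"

```text
time_s: 4.22
tool_pos: [0.4819, 0.3592, 0.3945]
tool_rot: [0.01, 0.697, 0.717, 0.005]
ft_force: [0.0, -0.5, -0.1]
finger_gap: 0.037
```

Call:
step_arm --rows "0.8 0 0 -0.4 0.007 0.02 0;0.8 0 0 0 0 0 0;0.8 0 0 0 0 0 0;0.8 0 0 0 0 0 0;0.8 0 0 0 0 0 0;0.8 0 0 0 0 0 0;0.8 0 0 0 0 0 0;0.8 0 0 0 0 0 0"

```text
time_s: 4.88
tool_pos: [0.4811, 0.3594, 0.3899]
tool_rot: [-0.002, 0.697, 0.717, -0.002]
ft_force: [-1.3, 0.6, 1.6]
finger_gap: 0.014
```

Gripped on the 14 mm bar. Slide down (~8 cm).

Call:
step_arm --rows "0.8 0 0 -2 0 0 0;0.8 0 0 -2 0 0 0;0.8 0 0 -2 0 0 0;0.8 0 0 -1 0 0 0;0.8 0 0 -0.5 0 0 0;0.8 0 0 -0.5 0 0 0;0.8 0 0 0 0 0 0"

```text
time_s: 5.47
tool_pos: [0.4806, 0.3591, 0.3111]
tool_rot: [-0.002, 0.697, 0.717, -0.0]
ft_force: [3.2, 2.9, -9.7]
finger_gap: 0.0136
```

Call:
step_arm --rows "0.8 0 0 -0.4 0 0 0;0.8 0 0 -0.4 0 0 0;0.8 0 0 0 0 0 0"

```text
time_s: 5.72
tool_pos: [0.4803, 0.3592, 0.3077]
tool_rot: [-0.001, 0.697, 0.717, 0.0]
ft_force: [1.8, 1.3, -9.4]
finger_gap: 0.0131
```

Call:
step_arm --rows "0.8 0 0 -0.8 0 0 0;0.8 0 0 -0.8 0 0 0;0.8 0 0 -0.8 0 0 0"

```text
time_s: 5.97
tool_pos: [0.4793, 0.3604, 0.2982]
tool_rot: [-0.0, 0.696, 0.718, 0.006]
ft_force: [-20.0, -8.9, 42.3]
finger_gap: 0.0129
```

```bash
python3 - <<'E'
from h import *
s=snap('side','side2');t=snap('top','top2')
i=cv2.imread('pics/side2.png');cv2.imwrite('pics/z5.png',cv2.resize(i[230:480,270:470],(480,600),interpolation=3))
print(robot.observe()['ft_force'])
E
```

```text
[-17.41170183  -6.58904041  36.17214992]
```

View pics/z5.png

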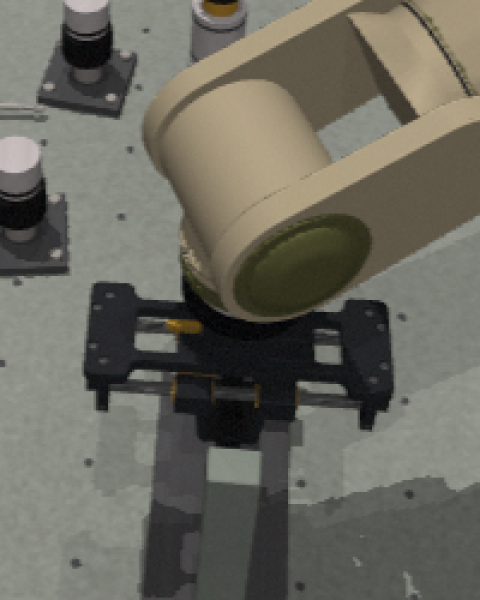

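Call:
step_arm --rows "0.8 0 0 0.3 0 0 0;5 0 0 0 0 0 0;5 0 0 0 0 0 0;5 0 0 0 0 0 0;5 0 0 0 0 0 0;5 0 0 0 0 0 0;5 0 0 0 0 0 0;5 0 0 0 0 0 0"

```text
time_s: 6.73
tool_pos: [0.4795, 0.3605, 0.3002]
tool_rot: [0.0, 0.696, 0.718, 0.007]
ft_force: [0.8, -0.8, 0.8]
finger_gap: 0.0499
```

Call:
step_arm --rows "6 0 0 3 0 0 0;6 0 0 3 0 0 0;6 0 0 3 0 0 0;6 0 0 3 0 0 0;4 0 0 3 0 0 0;2 0 -3 1 0 0 0;1 0 -4 0 0 0 0;0 0 -4 0 0 0 0"

```text
time_s: 7.4
tool_pos: [0.4769, 0.2517, 0.4647]
tool_rot: [-0.001, 0.693, 0.721, 0.005]
ft_force: [0.4, 0.1, -0.2]
finger_gap: 0.0356
```

Call:
step_arm --rows "0 0 -4 0 0 0 0;0 0 -4 0 0 0 0;0 0 -4 0 0 0 0;0 0 -1 0 0 0 0;0 0 0 0 0 0 0"

```text
time_s: 7.82
tool_pos: [0.4751, 0.1111, 0.4656]
tool_rot: [0.001, 0.694, 0.72, 0.005]
ft_force: [0.4, 0.3, 0.4]
finger_gap: 0.0023
```

```bash
python3 - <<'E'
from h import *
s=snap('side','side3');t=snap('top','top3')
i=cv2.imread('pics/side3.png');j=cv2.imread('pics/top3.png')
cv2.imwrite('pics/z6.png',np.hstack([cv2.resize(i[280:480,270:470],(400,400),interpolation=3),cv2.resize(j[205:405,10:210],(400,400),interpolation=3)]))
for z in (.165,.175,.19): print(z,proj(s,[[.48,.355,z+.011]]),proj(t,[[.48,.355,z+.011]]))
E
```

```text
0.165 [[365.88735945 389.86489075]] [[118.183797   318.72282815]]
0.175 [[366.27073792 386.24463222]] [[115.9067987  318.41197914]]
0.19 [[366.85652445 380.7130262 ]] [[112.3905447  317.93195065]]
```

View pics/z6.png

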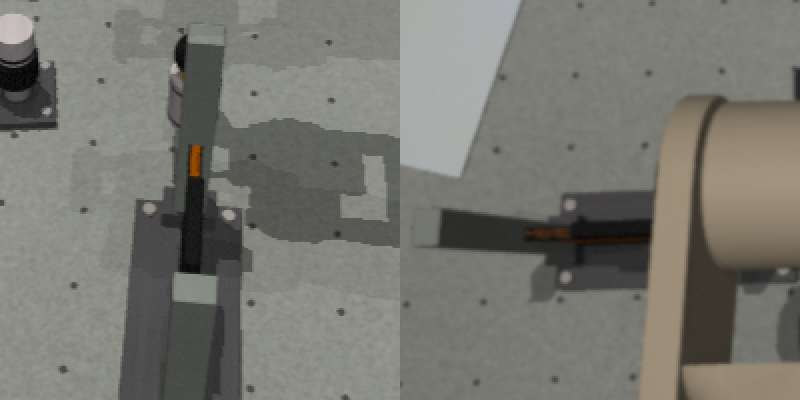

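Call:
step_arm --rows "0 0.6 0.4 -3 -0.006 0.008 0;0 0 0 -4 0 0 0;0 0 0 -4 0 0 0;0 0 0 -4 0 0 0;0 0 0 -2.5 0 0 0;0 0 0 0 0 0 0"

```text
time_s: 8.42
tool_pos: [0.4795, 0.1257, 0.2858]
tool_rot: [0.002, 0.69, 0.724, 0.004]
ft_force: [-0.9, 0.7, -0.9]
finger_gap: 0.0006
```

```bash
python3 - <<'E'
from h import *
s=snap('side','side4');t=snap('top','top4')
print(proj(s,[[.48,.315,z+.011] for z in (.165,.175,.19)]))
i=cv2.imread('pics/side4.png');j=cv2.imread('pics/top4.png')
cv2.imwrite('pics/z7.png',np.hstack([cv2.resize(i[250:450,270:470],(400,400),interpolation=3),cv2.resize(j[205:405,150:350],(400,400),interpolation=3)]))
E
```

```text
[[367.06175232 368.48069891]
 [367.44194765 364.81688909]
 [368.02254588 359.22186631]]
```

View pics/z7.png

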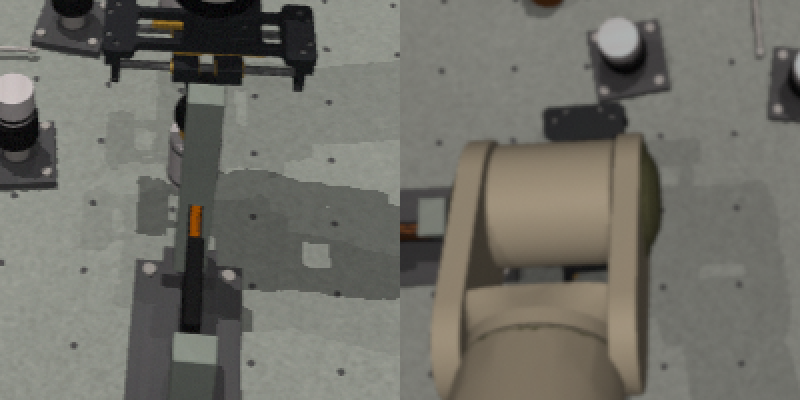

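Call:
step_arm --rows "0 0.1 -1.1 -0.5 -0.003 0.008 0;0 0 0 0 0 0 0"

```text
time_s: 8.68
tool_pos: [0.4826, 0.1149, 0.2883]
tool_rot: [0.005, 0.689, 0.725, 0.004]
ft_force: [-0.2, -0.1, -0.5]
finger_gap: 0.0005
```

Call:
step_arm --rows "0 -0.2 0 -1.5 0 0.01 0;0 0 0 -1.2 0 0 0;0 0 0 -0.6 0 0 0;0 0 0 0 0 0 0"

```text
time_s: 9.02
tool_pos: [0.4827, 0.1141, 0.2615]
tool_rot: [0.006, 0.689, 0.724, 0.005]
ft_force: [-0.0, -0.3, -0.0]
finger_gap: 0.0004
```

Call:
step_arm --rows "0 0 0 -0.6 0 0.01 0;0 0 0 -0.6 0 0 0;0 0 0 -0.5 0 0 0"

```text
time_s: 9.27
tool_pos: [0.485, 0.114, 0.2521]
tool_rot: [0.006, 0.689, 0.724, 0.006]
ft_force: [-20.1, 0.5, 77.3]
finger_gap: 0.0002
```

Call:
step_arm --rows "0 0 0 2 0 0 0;2 0 0 3 0 0 0;4 0 0 2 0 0 0;8.8 0 0 0 0 0 0;8.8 0 0 0 0 0 0;8.8 0 0 0 0 0 0;8.8 0 0 0 0 0 0;8.8 0 0 0 0 0 0"

```text
time_s: 9.93
tool_pos: [0.4857, 0.1135, 0.3277]
tool_rot: [0.008, 0.69, 0.724, 0.008]
ft_force: [0.1, 0.5, 0.2]
finger_gap: 0.0448
```

```bash
python3 - <<'E'
from h import *
print(robot.observe()['tool_pos'],robot.observe()['tool_rot'],robot.observe()['finger_gap'])
s=snap('side','side5');t=snap('top','top5')
i=cv2.imread('pics/side5.png');j=cv2.imread('pics/top5.png')
cv2.imwrite('pics/z8.png',np.hstack([cv2.resize(i[200:400,270:470],(400,400),interpolation=3),cv2.resize(j[205:405,190:390],(400,400),interpolation=3)]))
E
```

```text
[0.48566502 0.11351359 0.32773947] [0.00849506 0.68975539 0.7239531  0.00756635] 0.04484127768202759
```

View pics/z8.png

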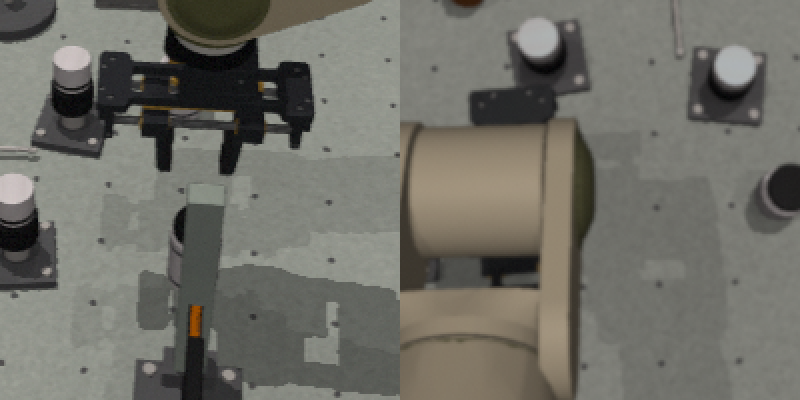

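Call:
step_arm --rows "8.8 -0.4 0.1 0 0 0.023 0;8.8 0 0 0 0 0 0;8.8 0 0 0 0 0 0;8.8 0 0 -2 0 0 0;8.8 0 0 -3.5 0 0 0;8.8 0 0 -4 0 0 0;8.8 0 0 -3.5 0 0 0;8.8 0 0 0 0 0 0"

```text
time_s: 10.7
tool_pos: [0.4808, 0.1148, 0.1943]
tool_rot: [0.001, 0.69, 0.724, 0.0]
ft_force: [-0.6, 0.4, -1.3]
finger_gap: 0.0879
```

Call:
step_arm --rows "4.5 0 0 0 0 0 0;4.5 0 0 0 0 0 0;4.5 0 0 0 0 0 0;4.5 0 0 0 0 0 0;4.5 0 0 0 0 0 0;4.5 0 0 0 0 0 0;4.5 0 0 0 0 0 0;4.5 0 0 0 0 0 0"

```text
time_s: 11.37
tool_pos: [0.4825, 0.115, 0.2017]
tool_rot: [0.004, 0.69, 0.724, 0.003]
ft_force: [0.8, -0.5, -3.8]
finger_gap: 0.0513
```

Call:
step_arm --rows "4.5 0 0 3.5 0 0 0;4.5 0 0 4 0 0 0;4.5 0 0 4 0 0 0;4.5 0 0 3 0 0 0;4.5 0 -2 0 0 0 0;4.5 -0.6 -4 0 0 0 0;4.5 -0.6 -4 0 0 0 0;4.5 -0.6 -4 0 0 0 0"

```text
time_s: 12.03
tool_pos: [0.4608, -0.0238, 0.3525]
tool_rot: [0.002, 0.686, 0.728, 0.002]
ft_force: [0.9, -0.6, -4.3]
finger_gap: 0.0515
```

Call:
step_arm --rows "4.5 -0.6 -4 0 0 0 0;4.5 -0.6 -4 0 0 0 0;4.5 -0.6 -4 0 0 0 0;4.5 -0.6 -4 0 0 0 0;4.5 -0.6 -4 0 0 0 0;4.5 -0.6 -4 0 0 0 0;4.5 -0.6 -4 0 0 0 0;4.5 -0.6 -4 0 0 0 0"

```text
time_s: 12.7
tool_pos: [0.4062, -0.3535, 0.3517]
tool_rot: [0.001, 0.686, 0.728, 0.003]
ft_force: [0.5, 0.9, -3.9]
finger_gap: 0.0509
```

Call:
step_arm --rows "4.5 -0.2 -1 -3 0 0 0;4.5 0 0 -4 0 0 0;4.5 0 0 -3.5 0 0 0;4.5 0 0 -2 0 0 0;4.5 0 0 0 0 0 0"

```text
time_s: 13.12
tool_pos: [0.3997, -0.3719, 0.2215]
tool_rot: [0.003, 0.689, 0.724, 0.001]
ft_force: [1.1, 0.5, -4.4]
finger_gap: 0.0513
```

```bash
python3 - <<'E'
from h import *
s=snap('side','side6');t=snap('top','top6')
i=cv2.imread('pics/side6.png');j=cv2.imread('pics/top6.png')
cv2.imwrite('pics/z9.png',np.hstack([cv2.resize(i[100:300,270:470],(400,400),interpolation=3),cv2.resize(j[205:405,390:590],(400,400),interpolation=3)]))
E
```

```text
(no output)
```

View pics/z9.png

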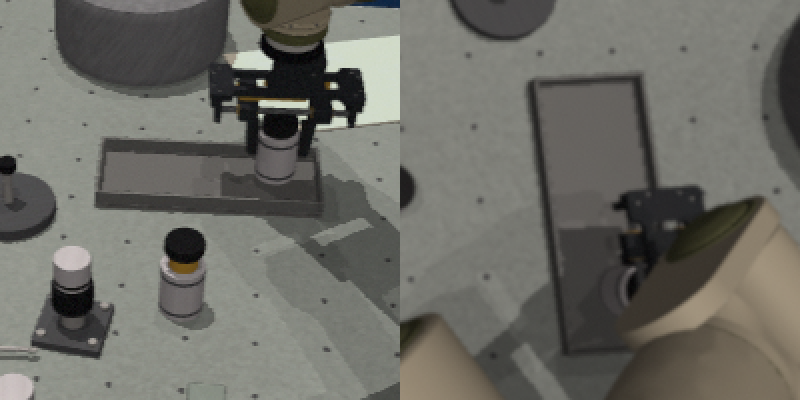

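Call:
step_arm --rows "4.5 0.3 0.8 -0.5 0 0 0;4.5 0 0 -0.5 0 0 0;4.5 0 0 -0.4 0 0 0;4.5 0 0 -0.2 0 0 0"

```text
time_s: 13.55
tool_pos: [0.4053, -0.3641, 0.214]
tool_rot: [0.011, 0.689, 0.725, -0.0]
ft_force: [0.5, -0.3, -3.7]
finger_gap: 0.0511
```

Call:
step_arm --rows "4.5 0 0 -0.6 0.015 0.016 0;4.5 0 0 -0.5 0 0 0;4.5 0 0 -0.5 0 0 0"

```text
time_s: 13.8
tool_pos: [0.4054, -0.365, 0.2027]
tool_rot: [0.0, 0.688, 0.726, -0.002]
ft_force: [-13.8, 6.1, 43.9]
finger_gap: 0.0512
```

Landed on the tray floor (44 N). Release and lift.

Call:
step_arm --rows "4.5 0 0 0.2 0 0 0;7.5 0 0 0 0 0 0;7.5 0 0 0 0 0 0;7.5 0 0 0 0 0 0;7.5 0 0 0 0 0 0;7.5 0 0 0 0 0 0;7.5 0 0 0 0 0 0;7.5 0 0 0 0 0 0"

```text
time_s: 14.47
tool_pos: [0.4058, -0.3661, 0.2059]
tool_rot: [0.002, 0.688, 0.726, -0.003]
ft_force: [-0.7, -0.5, -0.0]
finger_gap: 0.075
```

Call:
step_arm --rows "7.5 0 0 3 0 0 0;5 0 0 4 0 0 0;3 0 0 4 0 0 0;0 0.5 4 2 0 0 0;0 0.5 4 0 0 0 0;0 0.5 4 0 0 0 0;0 0 0 0 0 0 0;0 0 0 0 0 0 0"

```text
time_s: 15.13
tool_pos: [0.419, -0.2445, 0.3392]
tool_rot: [0.002, 0.689, 0.725, -0.002]
ft_force: [-0.6, -0.2, 0.5]
finger_gap: 0.0304
```

```bash
python3 - <<'E'
from h import *
s=snap('side','side7');t=snap('top','top7')
for c in ('side','top'):
  for l in ('can1','can1_cap'): print(c,l,[(round(d['p'],2),[int(x) for x in d['rect']]) for d in robot.cut_out(c,l)])
i=cv2.imread('pics/side7.png');j=cv2.imread('pics/top7.png')
cv2.imwrite('pics/z10.png',np.hstack([cv2.resize(i[100:300,270:470],(400,400),interpolation=3),cv2.resize(j[205:405,350:550],(400,400),interpolation=3)]))
E
```

```text
side can1 [(0.96, [393, 161, 416, 197])]
side can1_cap [(0.71, [359, 353, 371, 417]), (0.59, [351, 216, 373, 232])]
top can1 []
top can1_cap [(0.95, [375, 285, 396, 312]), (0.45, [16, 296, 209, 348])]
```

View pics/z10.png

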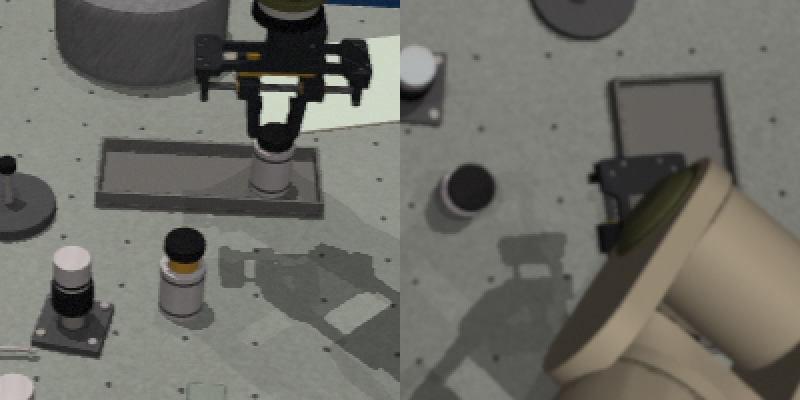

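Call:
step_arm --rows "0 2.2 2.9 0 0 0 -0.12;0 2.2 2.9 0 0 0 -0.12;0 2.2 2.9 0 0 0 -0.12;0 2.2 2.9 0 0 0 -0.12;0 0 0 0 0 0 -0.12;0 0 0 0 0 0 -0.12;0 0 0 0 0 0 -0.12;0 0 0 0 0 0 -0.12"

```text
time_s: 16.1
tool_pos: [0.5049, -0.1386, 0.3358]
tool_rot: [-0.002, 0.947, 0.321, -0.003]
ft_force: [0.0, 0.0, -0.9]
finger_gap: 0.0007
```

Call:
step_arm --rows "0 0.4 0.9 -2.2 0 -0.007 0;0 0 0 -2.2 0 0 0;0 0 0 0 0 0 0"

```text
time_s: 16.35
tool_pos: [0.5095, -0.1314, 0.2905]
tool_rot: [0.0, 0.949, 0.316, 0.001]
ft_force: [-0.0, 0.2, -1.0]
finger_gap: 0.0002
```

Tip at ~0.1245. Press down gradually.

Call:
step_arm --rows "0 0 0.2 -1.5 0 0 0;0 0 0 -1.2 0 0 0;0 0 0 -0.6 0 0 0;0 0 0 -0.5 0 0 0"

```text
time_s: 16.68
tool_pos: [0.5106, -0.1317, 0.2546]
tool_rot: [0.001, 0.949, 0.315, 0.002]
ft_force: [-1.2, 2.6, 6.1]
finger_gap: 0.0003
```

Call:
step_arm --rows "0 0 0 -0.4 0 0 0;0 0 0 -0.3 0 0 0"

```text
time_s: 16.85
tool_pos: [0.5117, -0.1325, 0.2528]
tool_rot: [0.001, 0.949, 0.315, 0.004]
ft_force: [-8.9, 8.2, 39.1]
finger_gap: 0.0004
```

Call:
step_arm --rows "0 0 0 2 0 0 0;2 0 0 3 0 0 0;8.8 0 0 2 0 0 0;8.8 0 0 0 0 0 0;8.8 0 0 0 0 0 0;8.8 0 0 0 0 0 0;8.8 0 0 0 0 0 0;8.8 0 0 0 0 0 0"

```text
time_s: 17.52
tool_pos: [0.5118, -0.1357, 0.3285]
tool_rot: [0.002, 0.95, 0.313, 0.005]
ft_force: [0.3, -0.3, 0.6]
finger_gap: 0.0447
```

```bash
python3 - <<'E'
from h import *
o=robot.observe();print(o['tool_pos'],o['tool_rot'],o['finger_gap'])
s=snap('side','side8');t=snap('top','top8')
i=cv2.imread('pics/side8.png');j=cv2.imread('pics/top8.png')
cv2.imwrite('pics/z11.png',np.hstack([cv2.resize(i[150:350,250:450],(400,400),interpolation=3),cv2.resize(j[205:405,330:530],(400,400),interpolation=3)]))
E
```

```text
[ 0.51176517 -0.13570139  0.32850625] [0.0016003  0.94971086 0.31309017 0.00461096] 0.044665459780145314
```

View pics/z11.png

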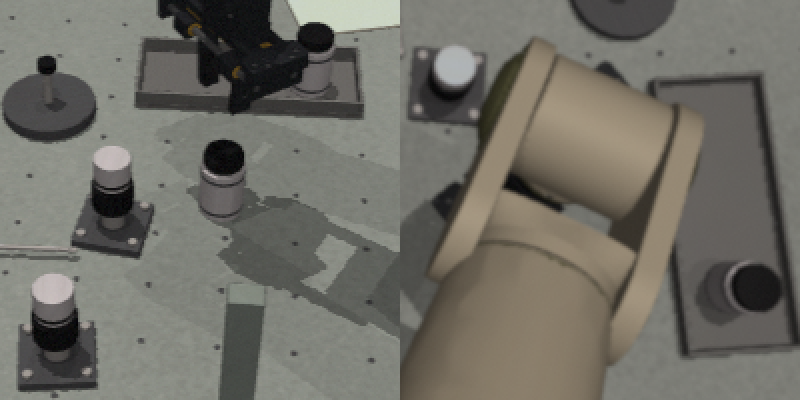

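Call:
step_arm --rows "8.8 -0.4 0.7 0 0 0.01 0;8.8 0 0 0 0 0 0;8.8 0 0 0 0 0 0;8.8 0 0 -2 0 0 0;8.8 0 0 -3.5 0 0 0;8.8 0 0 -4 0 0 0;8.8 0 0 -3.5 0 0 0;8.8 0 0 0 0 0 0"

```text
time_s: 18.28
tool_pos: [0.5069, -0.1269, 0.1952]
tool_rot: [0.002, 0.95, 0.314, 0.001]
ft_force: [-0.9, 0.4, -1.0]
finger_gap: 0.0879
```

Call:
step_arm --rows "4.5 0 0 0 0 0 0;4.5 0 0 0 0 0 0;4.5 0 0 0 0 0 0;4.5 0 0 0 0 0 0;4.5 0 0 0 0 0 0;4.5 0 0 0 0 0 0;4.5 0 0 0 0 0 0;4.5 0 0 0 0 0 0"

```text
time_s: 18.95
tool_pos: [0.5087, -0.1275, 0.2032]
tool_rot: [0.005, 0.949, 0.314, 0.005]
ft_force: [-0.0, 0.6, -3.2]
finger_gap: 0.0514
```

Call:
step_arm --rows "4.5 0 0 3.5 0 0 0;4.5 0 0 4 0 0 0;4.5 0 -1 3 0 0.01 0;4.5 0.9 -3.9 0 0 0 0;4.5 0.9 -3.9 0 0 0 0;4.5 0.9 -3.9 0 0 0 0;4.5 0.9 -3.9 0 0 0 0;4.5 0.9 -3.9 0 0 0 0"

```text
time_s: 19.62
tool_pos: [0.5521, -0.3326, 0.3133]
tool_rot: [0.0, 0.948, 0.319, -0.003]
ft_force: [1.6, -0.3, -3.4]
finger_gap: 0.0512
```

Call:
step_arm --rows "4.5 1 -2.9 0 0 -0.005 0;4.5 0 0 -3 0 0 0;4.5 0 0 -3.5 0 0 0;4.5 0 0 -2.5 0 0 0;4.5 0 0 0 0 0 0"

```text
time_s: 20.03
tool_pos: [0.5606, -0.3721, 0.2187]
tool_rot: [0.003, 0.949, 0.314, 0.0]
ft_force: [-0.5, 0.6, -4.1]
finger_gap: 0.0514
```

Call:
step_arm --rows "4.5 0.3 0.9 -0.6 0.006 0 0;4.5 0 0 -0.5 0 0 0;4.5 0 0 -0.5 0 0 0;4.5 0 0 -0.4 0 0 0"

```text
time_s: 20.37
tool_pos: [0.5645, -0.3625, 0.2067]
tool_rot: [0.002, 0.949, 0.315, 0.001]
ft_force: [-8.0, 4.4, 16.1]
finger_gap: 0.0511
```

Call:
step_arm --rows "4.5 0 0 -0.1 0 0 0;7.5 0 0 0 0 0 0;7.5 0 0 0 0 0 0;7.5 0 0 0 0 0 0;7.5 0 0 0 0 0 0;7.5 0 0 0 0 0 0;7.5 0 0 0 0 0 0;7.5 0 0 0 0 0 0"

```text
time_s: 21.03
tool_pos: [0.5665, -0.362, 0.214]
tool_rot: [0.008, 0.949, 0.316, 0.004]
ft_force: [0.4, 0.1, -0.9]
finger_gap: 0.0746
```

Call:
step_arm --rows "8.8 0 0 3 0 0 0;8.8 0 0 4 0 0 0;8.8 0 0 4 0 0 0;8.8 0.3 4 0 0 0 0;8.8 0.9 4 0 0 0 0;8.8 0.9 4 0 0 0 0;8.8 0.9 4 0 0 0 0;8.8 0.9 4 0 0 0 0"

```text
time_s: 21.7
tool_pos: [0.6023, -0.1628, 0.3276]
tool_rot: [0.008, 0.951, 0.31, 0.004]
ft_force: [0.5, -0.8, -0.2]
finger_gap: 0.0877
```

```bash
python3 - <<'E'
from h import *
o=robot.observe();print(o['tool_pos'],o['tool_rot'],o['finger_gap'])
s=snap('side','side9');t=snap('top','top9')
i=cv2.imread('pics/side9.png');j=cv2.imread('pics/top9.png')
cv2.imwrite('pics/z12.png',np.hstack([cv2.resize(i[100:300,250:450],(400,400),interpolation=3),cv2.resize(j[205:405,350:550],(400,400),interpolation=3)]))
E
```

```text
[ 0.60232428 -0.1627982   0.32760571] [0.00801789 0.95066728 0.31007978 0.00423799] 0.08768765672692812
```

View pics/z12.png

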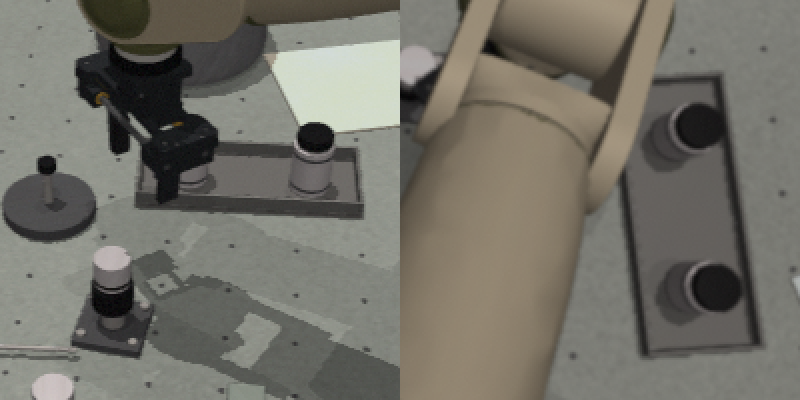

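View pics/top9.png

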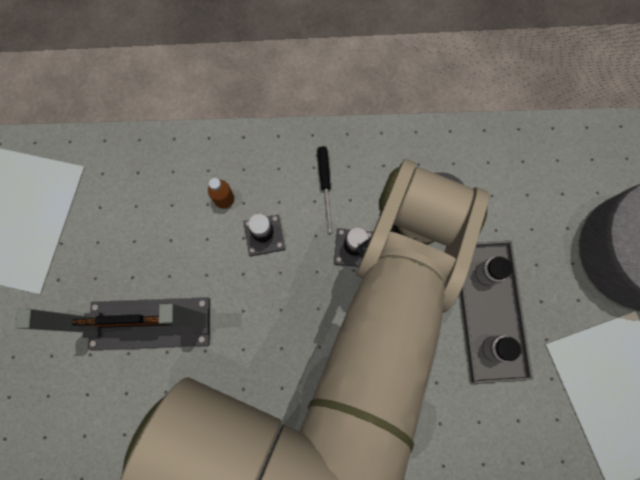

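Call:
step_arm --rows "8.8 0.9 3 0 0.013 0.013 0;8.8 0.9 3 0 0 0 0;8.8 0.9 2.2 0 0 0 0;8.8 0 0 -3 0 0 0;8.8 0 0 0 0 0 0"

```text
time_s: 22.22
tool_pos: [0.6311, -0.0752, 0.2972]
tool_rot: [-0.0, 0.95, 0.313, 0.0]
ft_force: [-0.7, -0.8, -1.8]
finger_gap: 0.0883
```

Call:
step_arm --rows "8.8 -0.2 -0.6 -2.5 0 0 0;8.8 0 0 -2.5 0 0 0;8.8 0 0 -0.5 0 0 0;3.5 0 0 -0.1 0 0 0;3.5 0 0 -0.1 0 0 0;3.5 0 0 -0.1 0 0 0;3.5 0 0 -0.1 0 0 0;3.5 0 0 -0.1 0 0 0"

```text
time_s: 22.88
tool_pos: [0.6303, -0.0866, 0.244]
tool_rot: [0.003, 0.95, 0.312, 0.004]
ft_force: [0.0, -0.0, 0.1]
finger_gap: 0.0569
```

Call:
step_arm --rows "3.5 0 0 -0.1 0 0 0;3.5 0 0 0 0 0 0;3.5 0 0 0 0 0 0;3.5 0 0 0 0 0 0"

```text
time_s: 23.22
tool_pos: [0.6285, -0.0831, 0.2437]
tool_rot: [-0.003, 0.95, 0.312, 0.0]
ft_force: [2.8, -3.5, -5.6]
finger_gap: 0.0409
```

Gripped the 42 mm cap. Pull up.

Call:
step_arm --rows "3.5 0 0 0.8 0 0 0;3.5 0 0 0.8 0 0 0;3.5 0 0 0.6 0 0 0;3.5 0 0 0.5 0 0 0"

```text
time_s: 23.55
tool_pos: [0.6287, -0.0833, 0.2691]
tool_rot: [-0.004, 0.95, 0.312, -0.0]
ft_force: [5.0, -1.2, -38.0]
finger_gap: 0.0414
```

Call:
step_arm --rows "3.5 0 0 0.1 0 0 0;8.8 0 0 0 0 0 0;8.8 0 0 0 0 0 0;8.8 0 0 0 0 0 0;8.8 0 0 0 0 0 0;8.8 0 0 0 0 0 0;8.8 0 0 0 0 0 0;8.8 0 0 2 0 0 0"

```text
time_s: 24.22
tool_pos: [0.6284, -0.0836, 0.2905]
tool_rot: [-0.004, 0.95, 0.312, -0.001]
ft_force: [-0.9, -0.5, -0.4]
finger_gap: 0.0856
```

Call:
step_arm --rows "8.8 0 0 4 0 0 0;8.8 0 0 3 0 0 0;8.8 0.6 3.5 0 0 0 0;8.8 0.6 3.5 0 0 0 0;8.8 0.6 3.5 0 0 0 0;8.8 0.6 3.5 0 0 0 0;8.8 0.6 3.5 0 0 0 0;8.8 0.5 2 0 0 0 0"

```text
time_s: 24.88
tool_pos: [0.6626, 0.1145, 0.3712]
tool_rot: [-0.002, 0.951, 0.308, 0.003]
ft_force: [0.2, -0.7, 0.4]
finger_gap: 0.088
```

```bash
python3 - <<'E'
from h import *
o=robot.observe();print(o['tool_pos'],o['tool_rot'],o['finger_gap'])
s=snap('side','side10');t=snap('top','top10')
i=cv2.imread('pics/side10.png');j=cv2.imread('pics/top10.png')
cv2.imwrite('pics/z13.png',np.hstack([cv2.resize(i[150:350,200:400],(400,400),interpolation=3),cv2.resize(j[150:350,200:400],(400,400),interpolation=3)]))
E
```

```text
[0.66257848 0.11449824 0.3712334 ] [-0.00171623  0.95147089  0.30771859  0.00307577] 0.0880338575091992
```

View pics/z13.png

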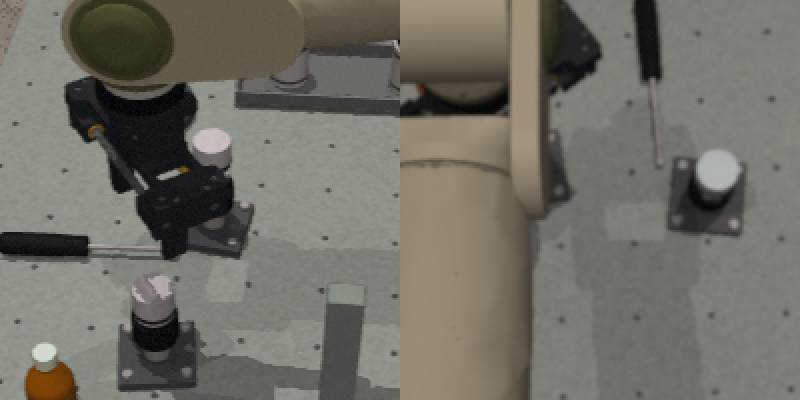

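Call:
step_arm --rows "8.8 0 0 -4 -0.003 0.004 0;8.8 0 0 -4 0 0 0;8.8 0 0 -3 0 0 0;8.8 0 0 0 0 0 0"

```text
time_s: 25.32
tool_pos: [0.6618, 0.1125, 0.2602]
tool_rot: [0.001, 0.951, 0.309, 0.004]
ft_force: [-0.4, -0.1, -0.6]
finger_gap: 0.0879
```

Call:
step_arm --rows "8.8 0.1 0.1 -1.5 0 0.008 0;8.8 0 0 -0.2 0 0 0;3.5 0 0 -0.1 0 0 0;3.5 0 0 -0.1 0 0 0;3.5 0 0 -0.1 0 0 0;3.5 0 0 -0.1 0 0 0;3.5 0 0 -0.1 0 0 0;3.5 0 0 -0.1 0 0 0"

```text
time_s: 25.98
tool_pos: [0.6644, 0.1096, 0.2467]
tool_rot: [0.001, 0.952, 0.307, 0.005]
ft_force: [-12.1, 13.3, 8.0]
finger_gap: 0.0504
```

Call:
step_arm --rows "3.5 0 0 0 0 0 0;3.5 0 0 0 0 0 0;3.5 0 0 0 0 0 0;3.5 0 0 0 0 0 0"

```text
time_s: 26.32
tool_pos: [0.6628, 0.1125, 0.2467]
tool_rot: [-0.002, 0.951, 0.308, 0.003]
ft_force: [-0.5, 0.7, -1.4]
finger_gap: 0.0413
```

Call:
step_arm --rows "3.5 0 0 0.8 0 0 0;3.5 0 0 0.8 0 0 0;3.5 0 0 0.6 0 0 0;3.5 0 0 0.5 0 0 0"

```text
time_s: 26.65
tool_pos: [0.6631, 0.1123, 0.2712]
tool_rot: [-0.003, 0.951, 0.308, 0.002]
ft_force: [3.0, 1.7, -8.6]
finger_gap: 0.0412
```

Call:
step_arm --rows "3.5 0 0 0.4 0 0 0;3.5 0 0 0.3 0 0 0"

```text
time_s: 26.82
tool_pos: [0.6632, 0.1121, 0.2728]
tool_rot: [-0.004, 0.952, 0.307, 0.0]
ft_force: [14.5, 2.3, -27.2]
finger_gap: 0.0414
```

Call:
step_arm --rows "8.8 0 0 0 0 0 0;8.8 0 0 0 0 0 0;8.8 0 0 0 0 0 0;8.8 0 0 0 0 0 0;8.8 0 0 0 0 0 0;8.8 0 0 0 0 0 0;8.8 0 0 3 0 0 0;8.8 0 0 4 0 0 0"

```text
time_s: 27.48
tool_pos: [0.6624, 0.1114, 0.3406]
tool_rot: [-0.005, 0.952, 0.307, -0.006]
ft_force: [0.8, -0.3, 0.2]
finger_gap: 0.0879
```

Call:
step_arm --rows "8.8 0 0 4 0 0 0.12;8.8 0 0 4 0 0 0.12;8.8 -2 0 3 0 0 0.12;8.8 -3 2.5 0.5 0 0 0.12;8.8 -3 2.5 0 0 0 0.12;8.8 -3 2.5 0 0 0 0.12;8.8 -2 3.2 0 0 0 0.12;8.8 -2 3.2 0 0 0 0.12"

```text
time_s: 28.15
tool_pos: [0.5057, 0.2482, 0.4726]
tool_rot: [0.003, 0.691, 0.722, 0.001]
ft_force: [-0.3, 0.3, 0.0]
finger_gap: 0.0878
```

Call:
step_arm --rows "8.8 -1 3.5 0 0 0 0;8.8 -1 3.5 0 0 0 0;8.8 -1 3.2 0 0 0 0;8.8 0 0 0 0 0 0"

```text
time_s: 28.48
tool_pos: [0.4679, 0.3583, 0.4765]
tool_rot: [0.003, 0.687, 0.727, 0.004]
ft_force: [-0.9, 0.1, -0.2]
finger_gap: 0.0879
```

```bash
python3 - <<'E'
from h import *
o=robot.observe();print(o['time_s'],o['tool_pos'],o['tool_rot'],o['finger_gap'])
s=snap('side','side11');t=snap('top','top11')
for n,x,y in (('L',.664,.114),('R',.629,-.081)): print(n,proj(s,[[x,y,z] for z in (.11,.131,.135)]).round(1).tolist())
i=cv2.imread('pics/side11.png');j=cv2.imread('pics/top11.png')
cv2.imwrite('pics/z14.png',np.hstack([cv2.resize(i[170:370,200:400],(400,400),interpolation=3),cv2.resize(j[200:400,360:560],(400,400),interpolation=3)]))
E
```

```text
28.4833 [0.46789032 0.35829081 0.47647423] [0.0030321  0.68672207 0.7269037  0.00382303] 0.08789288420545968
L [[275.2, 293.7], [274.7, 286.3], [274.6, 284.9]]
R [[305.1, 228.5], [305.0, 221.2], [305.0, 219.8]]
```

View pics/z14.png

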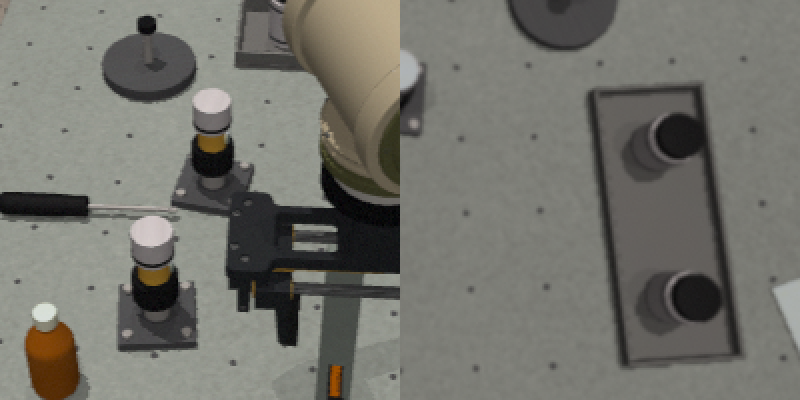

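View pics/side11.png

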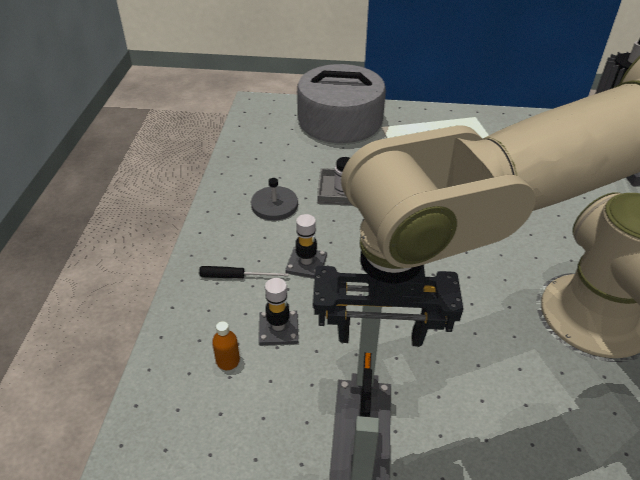

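View pics/top11.png

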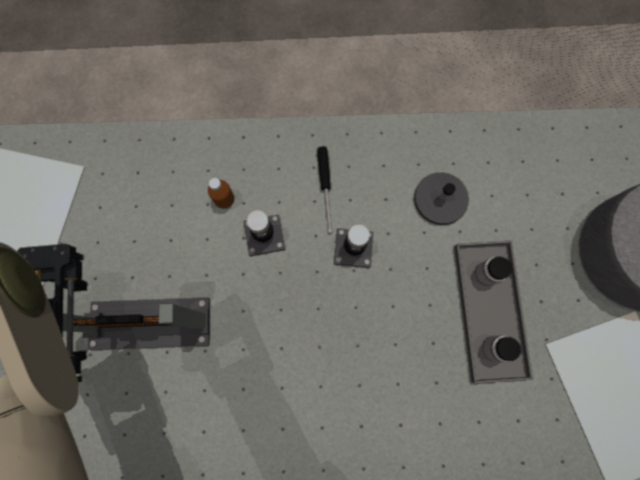

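Call:
step_arm --rows "8.8 1.2 0 0 0 0 -0.05;8.8 0 0 0 0 0 0;8.8 0 0 -3 0 0 0;8.8 0 0 -3 0 0 0;6 0 0 -3 0 0 0;6 0 0 -3 0 0 0;5 0 0 0 0 0 0"

```text
time_s: 29.17
tool_pos: [0.4832, 0.3468, 0.3553]
tool_rot: [0.006, 0.707, 0.707, 0.006]
ft_force: [-0.3, -0.1, -1.1]
finger_gap: 0.07
```

Call:
step_arm --rows "7 -0.3 0.9 -2 0 0.017 0;7 0 0 -2.4 0 0 0;0.8 0 0 -0.1 0 0 0;0.8 0 0 -0.1 0 0 0;0.8 0 0 -0.1 0 0 0;0.8 0 0 -0.1 0 0 0;0.8 0 0 -0.1 0 0 0;0.8 0 0 -0.1 0 0 0"

```text
time_s: 29.83
tool_pos: [0.4833, 0.3521, 0.3161]
tool_rot: [0.002, 0.708, 0.706, 0.006]
ft_force: [1.2, 0.5, -0.3]
finger_gap: 0.032
```

Call:
step_arm --rows "0.8 0 0 -0.1 0 0 0;0.8 0 0 -0.1 0 0 0;0.8 0 0 0 0 0 0;0.8 0 0 0 0 0 0;0.8 0 0 0 0 0 0;0.8 0 0 0 0 0 0"

```text
time_s: 30.33
tool_pos: [0.4804, 0.3526, 0.3138]
tool_rot: [-0.001, 0.707, 0.707, 0.001]
ft_force: [-0.1, 0.5, -1.2]
finger_gap: 0.0138
```

Call:
step_arm --rows "0.8 0 0 1 0 0 0;0.8 0 0 2 0 0 0;0.8 0 0 2 0 0 0;0.8 0 0 2 0 0 0;0.8 0 0 2 0 0 0;0.8 0 0 2 0 0 0;0.8 0 0 1 0 0 0"

```text
time_s: 30.92
tool_pos: [0.482, 0.353, 0.4264]
tool_rot: [-0.004, 0.708, 0.706, -0.004]
ft_force: [2.0, 0.7, -10.4]
finger_gap: 0.0134
```

Call:
step_arm --rows "0.8 0 0 0.6 0 0 0;0.8 0 0 0.6 0 0 0;0.8 0 0 0.4 0 0 0"

```text
time_s: 31.17
tool_pos: [0.4835, 0.3531, 0.4339]
tool_rot: [-0.006, 0.708, 0.706, -0.009]
ft_force: [7.5, 5.8, -22.0]
finger_gap: 0.0135
```

Call:
step_arm --rows "0.8 0 0 0.2 0 0 0;5 0 0 0 0 0 0;5 0 0 0 0 0 0;5 0 0 0 0 0 0;5 0 0 0 0 0 0;5 0 0 0 0 0 0;5 0 0 0 0 0 0;5 0 0 0 0 0 0"

```text
time_s: 31.83
tool_pos: [0.4835, 0.353, 0.4371]
tool_rot: [-0.006, 0.708, 0.706, -0.008]
ft_force: [1.1, -0.6, -0.4]
finger_gap: 0.0503
```

Call:
step_arm --rows "5 0 0 2 0 0 0;5 0 0 3 0 0 0;5 0 0 3 0 0 0;5 0 0 3 0 0 0;5 -1 -4 0 0 0 0;5 -1 -4 0 0 0 0;5 -1 -4 0 0 0 0;5 -1 -4 0 0 0 0"

```text
time_s: 32.5
tool_pos: [0.4423, 0.1937, 0.5531]
tool_rot: [-0.004, 0.705, 0.709, -0.005]
ft_force: [1.1, -1.0, -0.2]
finger_gap: 0.0497
```

Call:
step_arm --rows "5 -1 -4 0 0 0 0;5 -1 -4 0 0 0 0;5 0 -4 0 0 0 0;5 0 -4 0 0 0 0;5 0 0 0 0 0 0"

```text
time_s: 32.92
tool_pos: [0.4169, 0.0255, 0.555]
tool_rot: [-0.001, 0.707, 0.708, -0.004]
ft_force: [-0.6, 0.4, -0.6]
finger_gap: 0.0501
```

```bash
python3 - <<'E'
from h import *
o=robot.observe();print(o['time_s'],o['tool_pos'],o['ft_force'],o['finger_gap'])
s=snap('side','side12');t=snap('top','top12')
print(proj(s,[[.48,.315,z+.011] for z in (.27,.277,.285)]),proj(t,[[.48,.395,z+.011] for z in (.27,.277,.285)]),proj(t,[[.48,.315,z+.011] for z in (.27,.277,.285)]))
for c in ('side','top'):
  for l in ('can1','can1_cap','sash','head1_cap'): print(c,l,[(round(d['p'],2),[int(x) for x in d['rect']]) for d in robot.cut_out(c,l)])
i=cv2.imread('pics/side12.png');j=cv2.imread('pics/top12.png')
cv2.imwrite('pics/z15.png',np.hstack([cv2.resize(i[280:480,270:470],(400,400),interpolation=3),cv2.resize(j[220:420,0:200],(400,400),interpolation=3)]))
E
```

```text
32.9167 [0.41692532 0.02549076 0.55496724] [-0.61670977  0.41072193 -0.60251969] 0.0501390161684822
[[371.34474638 327.20697824]
 [371.65494546 324.21769786]
 [372.01358573 320.76160659]] [[ 65.42565756 315.87003161]
 [ 63.13090038 315.59682089]
 [ 60.45600774 315.27835175]] [[117.17388308 314.24076198]
 [115.35803674 313.95290511]
 [113.24144072 313.61737191]]
side can1 [(0.79, [392, 159, 417, 198]), (0.62, [335, 158, 357, 193])]
side can1_cap [(0.52, [336, 160, 352, 172])]
side sash [(0.74, [363, 307, 375, 417])]
side head1_cap [(0.64, [332, 155, 355, 192]), (0.6, [295, 209, 316, 239])]
top can1 [(0.93, [472, 256, 508, 286]), (0.77, [481, 334, 518, 364])]
top can1_cap [(0.64, [499, 336, 522, 360]), (0.61, [484, 253, 511, 281])]
top sash [(0.78, [34, 309, 156, 329]), (0.31, [317, 148, 329, 227])]
top head1_cap [(0.83, [344, 220, 371, 248])]
```

View pics/side12.png

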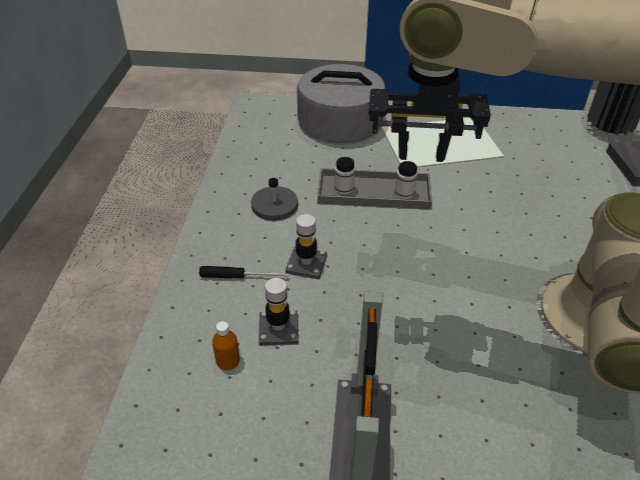

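View pics/top12.png

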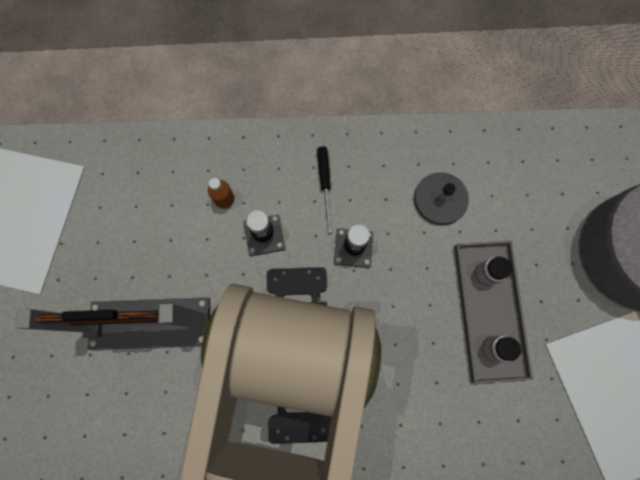

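View pics/z15.png

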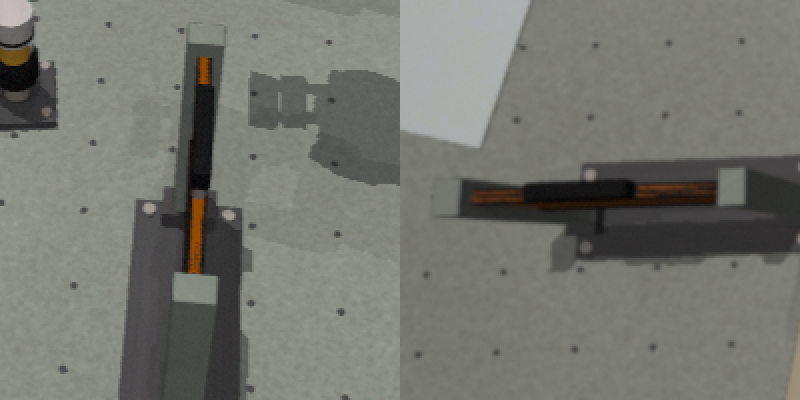

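```bash
python3 - <<'E'
from h import *
t=robot.snapshot('top'); print([atz(t,u,v,.091).round(3) for u,v in ((498,268),(507,348))])
print(robot.sign_off())
E
```

```text
[array([ 0.562, -0.36 ,  0.091]), array([ 0.407, -0.36 ,  0.091])]
the job is handed in; nothing more can be done
None
```

I carried out every step of the task and handed the job in at about 33 s. The hand-in gave no verdict. Only two canisters were present.

- **Sash down first:** I pulled it down by its handle to the stop. The picture put the handle end within about half a pixel of where it should be for fully down.
- **Canisters:** I pressed both caps home; the force rose to 77 N on one and 39 N on the other at the stop. Both now stand upright in the tray, measured at about (0.407, -0.360) and (0.562, -0.360) and well inside the limits.
- **Detector caps:** I pulled both up about 25 mm until they hit the stop. Afterwards the pictures showed the windows clear and the cap tops at the predicted height.
- **Sash up last:** I raised it to the stop after all of that. The side view puts the handle at about 0.281 m, so the sash is up roughly 116 mm against the 108 mm needed. In the top view one end of the handle agreed (0.280 m). The other suggested about 0.268 m, just under the 0.273 m needed; I put that down to the bar's end face being visible and did not measure it again.
- **Bystanders:** The bottle, screwdriver and round stand look unmoved in the last pictures.
- **Arm:** It was clear of everything at hand-in, and I saw no sign of a canister being knocked aside.

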